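# Load brass pulls into the sprung polishing nests in number order

### The arm

A 6-joint arm with a two-finger parallel gripper is mounted at the origin on the work surface. World frame = base frame: x ahead of the robot, y to its left, z up, the work surface at z = 0. Lengths are in m, angles in rad, forces in N, time in s.
With the tool pointing down it reaches from about 0.35 to 0.775 m from the base axis. Payload 5.5 kg.
Tool frame: the origin (TCP) lies where the fingers leave the gripper's body, on its centre line; the fingertips stand env.tip_reach ahead of it and the grasp point (between the pads) lies 54 mm ahead of it (env.tip_reach is the distance from the TCP to the fingertips, in m); z points along the fingers, y is the line along which they close (so a half turn about z gives the same grasp; the last joint's range is limited). The gripper opens to 85 mm and grips with 20 to 120 N. Pads are 22 mm wide; open, the fingers measure 114 mm over their backs; the gripper's body (76 mm by 85 mm) begins 54 mm behind the grasp point. The pads swing forward as they close: fully open they stand 13 mm farther back than shut.
Start: joints at [-1.343, 0.313, 0.046, 1.304, 0, 1.431], TCP at [0.207, -0.537, 0.304] pointing down, gripper open.
Joint ranges: [-2.76, 2.76], [-0.86, 1.69], [-1.03, 1.26], [-2.2, 2.34], [-1.47, 1.5], [-3.14, 3.14]. Speed limits (rad/s): [2.57, 2.57, 3.14, 3.14, 3.14, 3.14].

### API

Orientations are given as a unit quaternion [w, x, y, z].
In Python, from workcell import status, optics, hand_in, env gives the robot as it stands.
- The arm moves only by the shell command python3 -m handwheel 'ROWS' [FORCE]. ROWS is a JSON object whose one key "deltas" holds a list of rows, each a list of 5 numbers: the opening, from -1 (shut) to 1 (fully open), then the shift along the tool's x, y, z in units of 40 mm (1.0 is 40 mm), then the turn about the tool's z in units of 10 degrees (1.0 is 10 degrees). In form: {"deltas": [[jaw, x, y, z, roll], ...]}. A call has 1 to 20 rows; each row shifts and turns the commanded pose from where the row before left it, along the tool's axes as they then stand; what a row does not reach is not made up. A row lasts 1/8 s, in which the tool goes at most 62.5 mm and 10.7 degrees, less where a joint would pass 70% of its speed; a pose out of reach is approached as far as the arm can. A call is refused whole if a number of a shift passes 1 or a number of a turn 1, either way. A call with a gripper value outside its range is refused whole. The fingers move at their own pace and stop on an object; FORCE is the grip in N (left out, the last holds). Time passes only in rows, so rows that do not move let the fingers close. It gives the time, the measured TCP pose, the force, the opening and the grip force at its end, in the units of the state.
- status.get_state(): the state, without advancing time (a new reading comes with each control period).
- optics.read_camera(name): name is "side" or "top" or "wrist"; returns a dict with "frame" (384x512x3 uint8, red, green, blue), "depth" (384x512 float32, m along the optical axis (not along the pixel's ray), 0 where there is no reading), "vfov" (degrees; the focal length in pixels is half the picture's height over the tangent of half this angle, whatever the lens; pixels are square), "cx", "cy" (the principal point, pixels), "k1" (the pictures are not rectified: a ray, as slopes to the right and down, at radius r is drawn at 1 + k1 r^2 times it, then the intrinsics apply), "origin" and "attitude" of the camera in the world. Camera axes: x right, y down, z forward; pixel columns grow to the right and rows downward; lengths in m; the calibration is good to about 2 mm. A picture is of the moment at which its call begins.
- hand_in(): hands the job in; it is judged then, once.
The state is a dict: "clock": time; "joint_pos": joint angles; "qvel": joint speeds; "tau": joint torques, N m; "tcp_pos": TCP position; "orientation": TCP orientation; "wrist_force": force on the tool from outside, world axes, zero at the start; "ft_torque": the same for the moment, N m; "finger_gap": finger opening in m; "grip_force": force on a finger pad.
Only numpy, scipy, OpenCV 4.12 (cv2) and the standard library are available. Lean on these libraries where they do the work, as an engineer would, in place of code of your own. Each camera call takes 0.05 s, during which the arm holds its last target. There are 200 camera calls.

### The job

Load the three brass door pulls into the polishing rack in number order: first the short pull into the nest with one rivet, then the middle one into the nest with two, then the long one into the nest with three. Tuck each pull's thin tongue under its nest's ledge, push it back partway against the sprung plunger, never so hard that the plunger bottoms (the jaws are clamped at different places, so feel for it), and swing the other end down behind the stop, so that the pull lies flat and snug on the pocket floor. Leave the other things on the bench where they are.

Things in the scene. Friction and masses are not known exactly. Their poses are not given: they have to be found in the camera images.
- rack: plywood board 256 x 270 x 10 mm, fixed to the bench, carrying the three nests side by side (90 mm apart along its y, in any order). Origin: centre of its underside; its x runs along the nests, away from the robot.
- nest1: nest one (one dark rivet on its far tab) for the short pull. Steel bed 52 mm wide, 8 thick, fixed to the rack; origin: centre of its underside, +x towards the rivets. On it an aluminium jaw plate is clamped hard at an UNKNOWN place up to 12 mm either way along x (not reported, differs per nest: feel for it). Pocket floor 14 mm above the origin; fences 6 mm high, 34 mm apart.
- ledge1 (a point): point on nest one's pocket floor below the ledge's edge, for a CENTRAL jaw (up to 12 mm off along x). Nest axes; x = -36 mm from the nest's origin. Ledge underside 17 mm above the floor, top 23. Under it a sprung black plunger, 1 to 11 mm above the floor, face 10 mm behind the edge, pushed in towards -x.
- plunger1 (a joint): nest one's sprung plunger: 0 m at rest, grows as it is pushed in towards the nest's -x; solid at 0.013. It resists with 3 N at first touch, 5 N at 4 mm, 7 N at 8, 9 N at 12 mm (damped: 1 N more at 30 mm/s). A seated pull holds it at about 0.004. Never push it solid.
- stop1 (a point): point on nest one's pocket floor at the far stop's inner face, for a CENTRAL jaw (moves with the jaw as the ledge does; edge to stop is always 86 mm). x = +50 mm from the nest's origin. Stop 13 mm high above the floor, 10 thick. The pull must push the plunger in over 4 mm for its end to pass behind the stop; released, it is held against the stop.
- pull1: short brass door pull, 100 x 30 mm, 0.3 to 0.45 kg, flat on the bench: plate 12 mm thick; its -x end (towards the robot) steps down to a tongue 28 long, 24 wide, 6 thick, flush below (included in the 100); on top at the middle a finger rib, 44 long in x, 16 thick in y, up to 36 mm above the underside: grip there, tips above the plate. Origin: mid-length on the underside; tongue tip x = -50 mm.
- nest2: nest two (two dark rivets on its far tab) for the middle pull. Steel bed 52 mm wide, 8 thick, fixed to the rack; origin: centre of its underside, +x towards the rivets. On it an aluminium jaw plate is clamped hard at an UNKNOWN place up to 12 mm either way along x (not reported, differs per nest: feel for it). Pocket floor 14 mm above the origin; fences 6 mm high, 34 mm apart.
- ledge2 (a point): point on nest two's pocket floor below the ledge's edge, for a CENTRAL jaw (up to 12 mm off along x). Nest axes; x = -46 mm from the nest's origin. Ledge underside 17 mm above the floor, top 23. Under it a sprung black plunger, 1 to 11 mm above the floor, face 10 mm behind the edge, pushed in towards -x.
- plunger2 (a joint): nest two's sprung plunger: 0 m at rest, grows as it is pushed in towards the nest's -x; solid at 0.013. It resists with 3 N at first touch, 5 N at 4 mm, 7 N at 8, 9 N at 12 mm (damped: 1 N more at 30 mm/s). A seated pull holds it at about 0.004. Never push it solid.
- stop2 (a point): point on nest two's pocket floor at the far stop's inner face, for a CENTRAL jaw (moves with the jaw as the ledge does; edge to stop is always 106 mm). x = +60 mm from the nest's origin. Stop 13 mm high above the floor, 10 thick. The pull must push the plunger in over 4 mm for its end to pass behind the stop; released, it is held against the stop.
- pull2: middle brass door pull, 120 x 30 mm, 0.3 to 0.45 kg, flat on the bench: plate 12 mm thick; its -x end (towards the robot) steps down to a tongue 28 long, 24 wide, 6 thick, flush below (included in the 120); on top at the middle a finger rib, 44 long in x, 16 thick in y, up to 36 mm above the underside: grip there, tips above the plate. Origin: mid-length on the underside; tongue tip x = -60 mm.
- nest3: nest three (three dark rivets on its far tab) for the long pull. Steel bed 52 mm wide, 8 thick, fixed to the rack; origin: centre of its underside, +x towards the rivets. On it an aluminium jaw plate is clamped hard at an UNKNOWN place up to 12 mm either way along x (not reported, differs per nest: feel for it). Pocket floor 14 mm above the origin; fences 6 mm high, 34 mm apart.
- ledge3 (a point): point on nest three's pocket floor below the ledge's edge, for a CENTRAL jaw (up to 12 mm off along x). Nest axes; x = -56 mm from the nest's origin. Ledge underside 17 mm above the floor, top 23. Under it a sprung black plunger, 1 to 11 mm above the floor, face 10 mm behind the edge, pushed in towards -x.
- plunger3 (a joint): nest three's sprung plunger: 0 m at rest, grows as it is pushed in towards the nest's -x; solid at 0.013. It resists with 3 N at first touch, 5 N at 4 mm, 7 N at 8, 9 N at 12 mm (damped: 1 N more at 30 mm/s). A seated pull holds it at about 0.004. Never push it solid.
- stop3 (a point): point on nest three's pocket floor at the far stop's inner face, for a CENTRAL jaw (moves with the jaw as the ledge does; edge to stop is always 126 mm). x = +70 mm from the nest's origin. Stop 13 mm high above the floor, 10 thick. The pull must push the plunger in over 4 mm for its end to pass behind the stop; released, it is held against the stop.
- pull3: long brass door pull, 140 x 30 mm, 0.3 to 0.45 kg, flat on the bench: plate 12 mm thick; its -x end (towards the robot) steps down to a tongue 28 long, 24 wide, 6 thick, flush below (included in the 140); on top at the middle a finger rib, 44 long in x, 16 thick in y, up to 36 mm above the underside: grip there, tips above the plate. Origin: mid-length on the underside; tongue tip x = -70 mm.
- bracelet: bystander, loose: flat-lying brass band, 84 mm across, 26 mm high; leave it alone. Origin on its underside (bench level).
- pulley: bystander, loose: brass disc 100 mm across, 22 mm high; leave it alone. Origin on its underside (bench level).
- plate_box: bystander, loose: brass block 110 x 120 x 30 mm; leave it alone. Origin on its underside (bench level).
- offcut: bystander, loose: steel box offcut 70 x 40 x 40 mm; leave it alone. Origin on its underside (bench level).
Things that resemble listed ones, but are neither listed nor needed, are in the scene too. Leave any pink look-alike of the pull1 alone.

How it is judged:
On the way, in this order (a step that is already met when the one before it is completed fails the run):
1. the short pull lies flat in nest one, tongue under the ledge (angle between pull1's own z axis and vertical below 0.03 rad and z of pull1 in the frame of nest1 between 0.011 and 0.0165 m and x of pull1 in the frame of nest1 between -0.026 and 0.016 m and y of pull1 in the frame of nest1 between -0.005 and 0.005 m and angle between the x axis of pull1 and the x axis of nest1, either way round below 0.08 rad), for 0.2 s.
2. the middle pull lies flat in nest two, tongue under the ledge, the earlier ones still seated (all of step 1 and angle between pull2's own z axis and vertical below 0.03 rad and z of pull2 in the frame of nest2 between 0.011 and 0.0165 m and x of pull2 in the frame of nest2 between -0.026 and 0.016 m and y of pull2 in the frame of nest2 between -0.005 and 0.005 m and angle between the x axis of pull2 and the x axis of nest2, either way round below 0.08 rad), for 0.2 s.
3. the long pull lies flat in nest three, tongue under the ledge, the earlier ones still seated (all of step 2 and angle between pull3's own z axis and vertical below 0.03 rad and z of pull3 in the frame of nest3 between 0.011 and 0.0165 m and x of pull3 in the frame of nest3 between -0.026 and 0.016 m and y of pull3 in the frame of nest3 between -0.005 and 0.005 m and angle between the x axis of pull3 and the x axis of nest3, either way round below 0.08 rad), for 0.2 s.
At the end, for the whole second after the job is handed in: Each pull lies released and at rest in its own nest, end behind the stop: flat within 0.03 rad, underside 11 to 16.5 mm above the nest's, within 5 mm across and 0.08 rad of the nest, -26 to +16 mm of the bed's middle along it (all of step 3 and linear speed of each of pull1, pull2, pull3 below 0.02 m/s); the robot touches nothing.
It fails at once if a bystander is pushed more than 25 mm (distance of any of bracelet, pulley, plate_box, offcut from where it was at the start of the episode above 0.025 m).
It fails at once if a plunger is pushed in to its solid stop (value of joint any of plunger1, plunger2, plunger3 above 0.0125 m).
It also fails if it takes over 72 s, if anything falls off the work surface, if the arm or the gripper's body presses on something with over 40 N, if the wrist force passes 120 N, or if a joint passes its speed limit or range.

## Working session

There is one attempt and no reset: what is moved stays moved. The work goes in short steps, Python scripts to look and compute and a shell command to move; the robot and the scene stay as the last step left them, time stands still between calls to the robot, and variables do not carry over. Pictures are saved under pics/ and viewed, at most 10 in all, crops included, and the job is handed in when it is done.

```bash
ls; mkdir -p pics
python3 - <<'E'
from workcell import status, optics, env
import cv2
s=status.get_state();print(s, env.tip_reach)
for n in("top","side"):
    r=optics.read_camera(n);cv2.imwrite(f"pics/{n}0.png",r["frame"][:,:,::-1])
    print(n,{k:v for k,v in r.items() if k not in("frame","depth")},r["depth"][192,256])
E
```

```text
pics
{'clock': 0.0, 'joint_pos': array([-1.34261410e+00,  3.14008170e-01,  4.50007259e-02,  1.30360315e+00,
        3.56206053e-05,  1.43122368e+00]), 'qvel': array([ 0.00128067, -0.00116199,  0.00053031, -0.000121  ,  0.00109983,
        0.00045369]), 'tau': array([ 1.41659348e-03, -4.80630362e+01,  2.98530793e+01,  1.95433362e-02,
        8.64351978e-05,  4.85338106e-06]), 'tcp_pos': array([ 0.20665353, -0.53618443,  0.30301322]), 'orientation': array([-9.07033959e-04,  9.83141721e-01,  1.82842921e-01, -2.23844713e-05]), 'wrist_force': array([ 0.01950355,  0.10382164, -0.2131814 ]), 'ft_torque': array([-0.01206928,  0.05621648,  0.02520588]), 'grip_force': 0.0, 'finger_gap': 0.08541375442435593} 0.0726
top {'vfov': 45.168096825535216, 'cx': 251.0788504058811, 'cy': 196.4776206782338, 'k1': -0.013712281770161393, 'origin': array([ 0.14476293, -0.19556847,  1.69786379]), 'attitude': array([-0.08105855,  0.71457487, -0.6907702 ,  0.07515853])} 1.7468805
side {'vfov': 42.27265650735881, 'cx': 266.79865128880755, 'cy': 192.95440303619247, 'k1': -0.030644784322643184, 'origin': array([-0.01852124, -1.51802831,  1.36491577]), 'attitude': array([-0.39411776,  0.90086239, -0.16396177,  0.07896001])} 2.017434
```

Run:
```python
import cv2
a=cv2.imread("pics/top0.png");cv2.imwrite("pics/top0b.png",cv2.resize(a,(800,600),interpolation=cv2.INTER_CUBIC))
```

```text
(no output)
```

View pics/top0b.png

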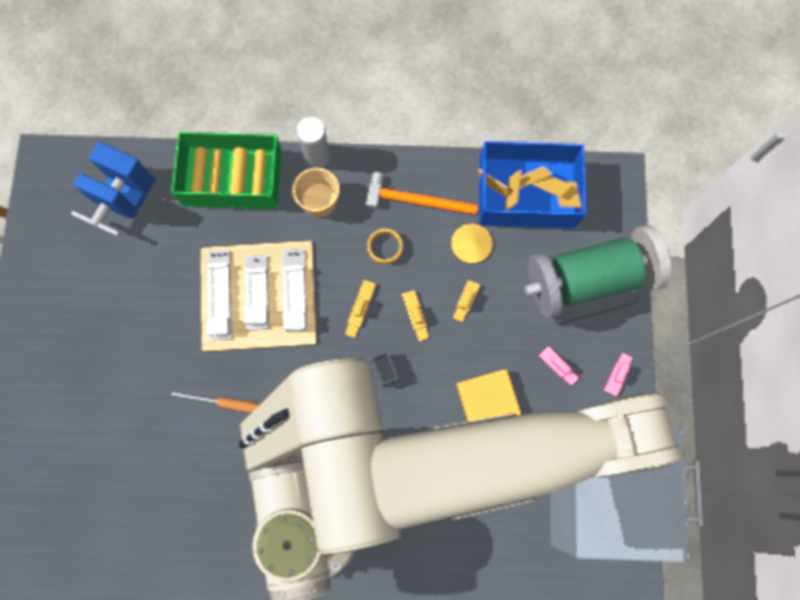

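View pics/side0.png

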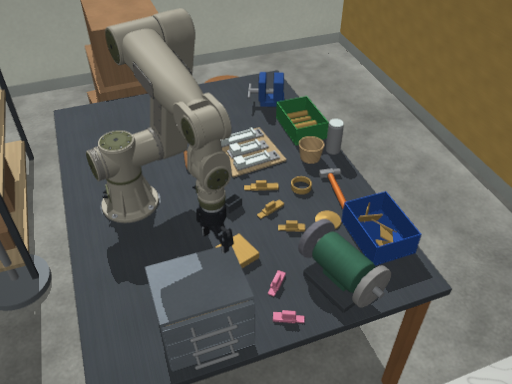

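The top view (800x600 coordinates) shows the brass pulls at (360,308), (415,315) and (466,300). The pink look-alikes are at (558,365) and (618,374). The rack is at (258,295), with nests at x=218, 256 and 293, and the robot base is at (285,545). I'll measure these coarsely now.

```bash
cat > h.py <<'E'
import numpy as np, cv2
from scipy.spatial.transform import Rotation as R
from workcell import status, optics, env
def rot(q): return R.from_quat([q[1],q[2],q[3],q[0]]).as_matrix()
def shot(n,save=None):
    r=optics.read_camera(n)
    if save: cv2.imwrite(f"pics/{save}.png",r["frame"][:,:,::-1])
    return r
def rays(r,px):
    px=np.atleast_2d(np.float64(px)); f=192/np.tan(np.radians(r["vfov"]/2))
    d=(px-[r["cx"],r["cy"]])/f; s=d.copy()
    for _ in range(8): s=d/(1+r["k1"]*(s**2).sum(1,keepdims=True))
    return np.c_[s,np.ones(len(s))]
def plane(r,px,z):
    d=rays(r,px)@rot(r["attitude"]).T; o=r["origin"]
    return o+d*((z-o[2])/d[:,2])[:,None]
def cloud(r):
    v,u=np.mgrid[0:384,0:512]; d=rays(r,np.c_[u.ravel(),v.ravel()])
    P=d*r["depth"].ravel()[:,None]@rot(r["attitude"]).T+r["origin"]
    P[r["depth"].ravel()==0]=np.nan
    return P.reshape(384,512,3)
def tool():
    s=status.get_state(); M=rot(s["orientation"]); return s["tcp_pos"],M,np.degrees(np.arctan2(M[1,0],M[0,0])),s
def go(x,y,yaw=None):
    """tool-frame shift (units) to world x,y ; roll units for world yaw(deg)"""
    p,M,a,s=tool(); d=M.T@(np.array([x,y,p[2]])-p)
    print("clock",s["clock"],"tcp",p.round(4),"yaw",a.round(2),"tool shift units",(d/0.04).round(3),"roll",None if yaw is None else round((a-yaw)/10,3))
def blobs(r,m,z,amin=40):
    for c in cv2.findContours(m.astype(np.uint8),cv2.RETR_EXTERNAL,cv2.CHAIN_APPROX_NONE)[0]:
        if cv2.contourArea(c)<amin: continue
        q=plane(r,c[:,0,:],z)[:,:2]; (cx,cy),(w,h),a=cv2.minAreaRect(np.float32(q))
        if w<h: w,h,a=h,w,a+90
        a=(a+90)%180-90
        print("px",c[:,0].mean(0).round(),"xy",round(cx,4),round(cy,4),"size",round(w*1e3),round(h*1e3),"ang",round(a,1))
E
python3 - <<'E'
from h import *
r=shot("top"); hsv=cv2.cvtColor(r["frame"],cv2.COLOR_RGB2HSV); H,S,V=cv2.split(hsv)
print("yellow");blobs(r,(H>15)&(H<30)&(S>140)&(V>120),.012)
print("rack");blobs(r,(H>8)&(H<25)&(S>40)&(S<140)&(V>150),.01,800)
P=cloud(r)
for p in [(140,187),(164,187),(188,186),(140,160),(164,162),(188,162),(230,197),(265,201),(298,192)]: print(p,P[p[1],p[0]].round(3))
go(.5,.05,0)
w=shot("wrist","w0");print({k:v for k,v in w.items() if k not in("frame","depth")})
p,M,a,s=tool();print("cam in tool",M.T@(w["origin"]-p),(M.T@rot(w["attitude"])).round(3))
E
```

```text
yellow
px [313. 253.] xy 0.3141 -0.4052 size 121 108 ang -72.2
px [266. 202.] xy 0.5064 -0.2312 size 118 27 ang 19.6
px [298. 192.] xy 0.5458 -0.3495 size 97 26 ang -23.6
px [230. 197.] xy 0.5184 -0.0965 size 135 27 ang -18.0
px [301. 156.] xy 0.691 -0.3656 size 92 88 ang 0.9
px [274. 128.] xy 0.7979 -0.2534 size 236 17 ang 81.1
px [342. 120.] xy 0.841 -0.5133 size 214 97 ang -86.7
px [165. 109.] xy 0.8622 0.1737 size 114 23 ang -0.0
px [137. 109.] xy 0.8608 0.2825 size 110 17 ang -0.3
px [127. 108.] xy 0.8636 0.3237 size 110 25 ang -0.1
px [152. 108.] xy 0.8646 0.2238 size 122 29 ang -0.0
rack
px [164. 189.] xy 0.5446 0.153 size 275 261 ang -84.4
(140, 187) [0.543 0.241 0.027]
(164, 187) [0.547 0.152 0.024]
(188, 186) [0.555 0.063 0.018]
(140, 160) [0.651 0.253 0.018]
(164, 162) [0.647 0.162 0.012]
(188, 162) [0.65  0.07  0.013]
(230, 197) [ 0.513 -0.098  0.039]
(265, 201) [ 0.502 -0.227  0.04 ]
(298, 192) [ 0.541 -0.348  0.036]
clock 0.15 tcp [ 0.2067 -0.5363  0.3032] yaw 21.07 tool shift units [ 12.113 -11.041   0.017] roll 2.107
{'vfov': 59.56974930185752, 'cx': 252.75546851005572, 'cy': 189.89243333847014, 'k1': -0.09531912206654776, 'origin': array([ 0.26780822, -0.51105803,  0.37228656]), 'attitude': array([ 0.10759329,  0.817177  , -0.56138656, -0.07409829])}
cam in tool [ 0.0661325  -0.00166768 -0.06894195] [[-0.001 -0.966 -0.259]
 [ 1.    -0.001  0.001]
 [-0.001 -0.259  0.966]]
```

The measured lengths separate the pulls. Pull1 is at top px (298,192) with 97 mm, pull2 at (266,202) with 118 mm and pull3 at (230,197) with 135 mm. All three are brass and on the bench. The pink items are the look-alikes, and the brass strips in the bins are stock. Next I'll move above the pulls.

```bash
python3 -m handwheel '{"deltas":[[1,0.9,-0.4,0,0],[1,0.9,-0.4,0,0],[1,0.9,-0.4,0,0],[1,0.9,-0.4,0,0],[1,0.9,-0.4,0,0],[1,0.9,-0.4,0,0],[1,0.9,-0.4,0,0],[1,0.9,-0.4,0,0],[1,0.9,-0.4,0,0],[1,0.9,-0.4,0,0],[1,0.9,-0.3,0,0],[1,0,0,0,0.7],[1,0,0,0,0.7],[1,0,0,0,0.7],[1,0,0,0,0],[1,0,0,0,0]]}'
python3 - <<'E'
from h import *
r=shot("wrist","w1");go(.53,.16,5.6)
H,S,V=cv2.split(cv2.cvtColor(r["frame"],cv2.COLOR_RGB2HSV))
blobs(r,(H>15)&(H<30)&(S>140)&(V>100),.012,200)
P=cloud(r);m=(P[...,2]>.029)&(P[...,2]<.045)&(H>15)&(H<30)&(S>100);print("ribs");blobs(r,m,.036,100)
E
```

```text
clock: 2.2
tcp_pos: [0.5143, -0.2337, 0.3038]
orientation: [-0.0, 1.0, 0.002, -0.0]
wrist_force: [0.1, -0.4, -0.5]
finger_gap: 0.085
grip_force: 0.0
clock 2.25 tcp [ 0.5144 -0.2337  0.3038] yaw 0.16 tool shift units [ 0.419 -9.841  0.   ] roll -0.544
px [348. 313.] xy 0.3178 -0.359 size 81 39 ang 17.8
px [ 50. 284.] xy 0.3599 0.0246 size 60 18 ang -34.6
px [249. 157.] xy 0.5078 -0.23 size 115 28 ang 19.8
px [130. 155.] xy 0.5202 -0.0968 size 135 30 ang -17.7
px [355. 141.] xy 0.5467 -0.3484 size 97 32 ang -21.6
px [375.  19.] xy 0.6624 -0.3606 size 95 40 ang -87.2
px [173.  29.] xy 0.6561 -0.1474 size 85 48 ang 88.4
ribs
px [250. 173.] xy 0.5075 -0.2298 size 43 16 ang 20.2
px [122. 162.] xy 0.5187 -0.0972 size 45 17 ang -17.6
px [367. 136.] xy 0.5459 -0.3473 size 44 17 ang -22.6
```

View pics/w1.png

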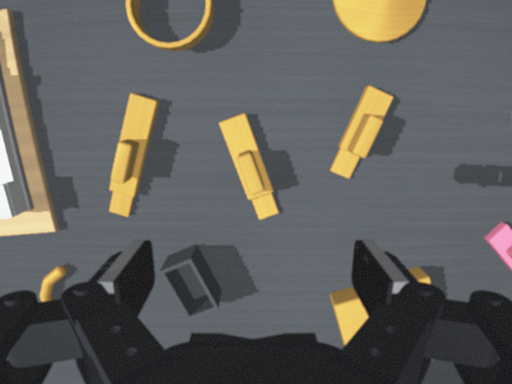

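The wrist view shows pull3 at (130,155), pull2 at (249,157) and pull1 at (355,141). All tongues point down-image, towards the robot, and the rib sizes match. A pink look-alike is at the right edge. I'll crop pull1 to confirm it and go look at the rack.

```bash
python3 -m handwheel '{"deltas":[[1,0,-1,0,0],[1,0,-1,0,0],[1,0.1,-1,0,0],[1,0.1,-1,0,0],[1,0.1,-1,0,0],[1,0.1,-1,0,0],[1,0,-1,0,0],[1,0,-1,0,0],[1,0,-1,0,0],[1,0,-0.8,0,0],[1,0,0,0,-0.54],[1,0,0,0,0],[1,0,0,0,0]]}'
python3 - <<'E'
from h import *
r=shot("wrist","w2");go(.5459,-.3473,-22.6)
np.savez("w2.npz",**r)
P=cloud(r)
a=cv2.imread("pics/w1.png")[70:200,290:430]; cv2.imwrite("pics/crop1.png",cv2.resize(a,None,fx=4,fy=4,interpolation=cv2.INTER_CUBIC))
Z=np.nan_to_num(P[...,2]); print("z hist",np.histogram(Z[(Z>.004)&(Z<.06)],bins=np.arange(.004,.06,.002)))
cv2.imwrite("pics/w2b.png",cv2.resize(cv2.imread("pics/w2.png"),(800,600),interpolation=cv2.INTER_CUBIC))
E
```

```text
clock: 3.88
tcp_pos: [0.5305, 0.1173, 0.3045]
orientation: [-0.015, 0.997, 0.075, 0.0]
wrist_force: [-0.4, 0.4, -0.6]
finger_gap: 0.0851
grip_force: 0.0
clock 3.925 tcp [0.5305 0.1173 0.3045] yaw 8.66 tool shift units [-1.368 11.535 -0.352] roll 3.126
z hist (array([  583,  3336, 21784,  4449,   752,  1034,  5692,  1160,  1661,
        8307,  1415,   757,  3031,   390,   186,  1172,   779,    60,
          71,   130,  2771,  1754,     6,     0,     0,     0,     0]), array([0.004, 0.006, 0.008, 0.01 , 0.012, 0.014, 0.016, 0.018, 0.02 ,
       0.022, 0.024, 0.026, 0.028, 0.03 , 0.032, 0.034, 0.036, 0.038,
       0.04 , 0.042, 0.044, 0.046, 0.048, 0.05 , 0.052, 0.054, 0.056,
       0.058]))
```

View pics/crop1.png

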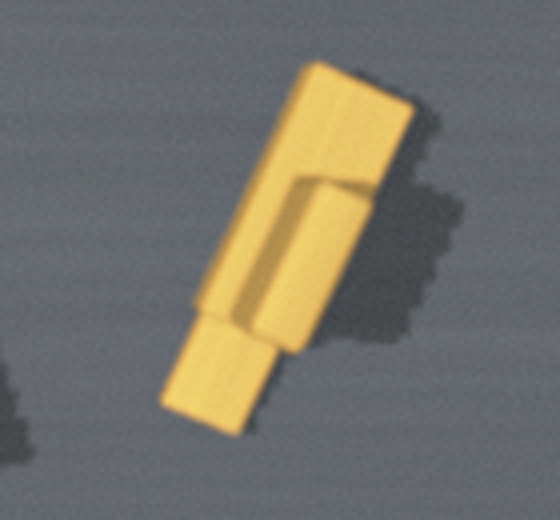

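View pics/w2b.png

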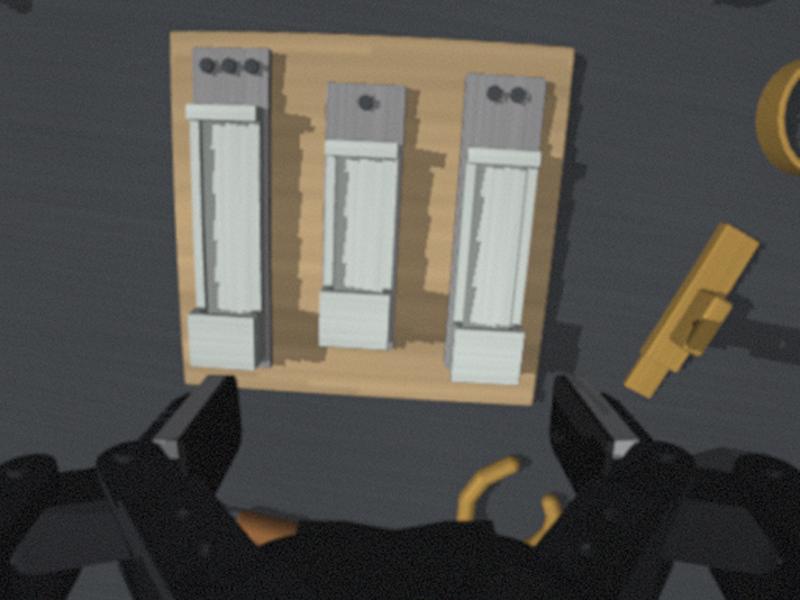

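The crop confirms pull1: brass, short, with a rib and a tongue towards the robot. The rack view (800x600) shows nest3, three rivets, at left (225,240); nest1, one rivet, in the centre (360,220); and nest2, two rivets, at right (495,230). The ledge blocks are at the bottom and the stops at the top. The yaw looks off from what I commanded, so I'll check that too.

Run:
```python
from h import *
s=status.get_state();print(s["clock"],s["qvel"].round(3),s["joint_pos"].round(3))
r=dict(np.load("w2.npz")); P=cloud(r);Z=np.nan_to_num(P[...,2]); print("cam",r["origin"])
H,S,V=cv2.split(cv2.cvtColor(r["frame"],cv2.COLOR_RGB2HSV))
def st(n,m,z):
    print(n);m=m.astype(np.uint8);m[260:]=0;blobs(r,m,z,60)
met=(S<45)
st("ledge",(Z>.043)&(Z<.050)&met,.047)
st("stop",(Z>.033)&(Z<.041)&met,.037)
st("fence",(Z>.028)&(Z<.033)&met,.030)
st("bed/rivets",(V<90)&(Z>.015)&(Z<.03),.02)
st("rack",(H>8)&(H<25)&(S>50)&(Z>.004)&(Z<.015),.01)
```

```text
3.925 [ 0.002 -0.     0.001  0.002  0.001 -0.004] [ 0.057  0.25  -0.039  1.283  0.03   3.047]
cam [0.59542408 0.12670965 0.37369613]
ledge
px [312. 227.] xy 0.4778 0.057 size 46 39 ang -84.3
px [142. 218.] xy 0.4592 0.2345 size 47 39 ang -84.1
px [226. 204.] xy 0.4889 0.148 size 46 38 ang -84.3
stop
px [322. 100.] xy 0.6058 0.0695 size 46 10 ang -85.0
px [231.  95.] xy 0.5972 0.1586 size 45 10 ang -84.7
px [141.  71.] xy 0.607 0.249 size 46 10 ang -83.1
fence
px [335. 158.] xy 0.5487 0.0436 size 109 7 ang 6.0
px [297. 155.] xy 0.5458 0.0836 size 107 6 ang 5.4
px [249. 143.] xy 0.551 0.1343 size 86 6 ang 5.6
px [210. 141.] xy 0.5466 0.174 size 88 6 ang 5.4
px [126. 137.] xy 0.5364 0.2626 size 129 7 ang 5.9
px [163. 139.] xy 0.5385 0.2233 size 151 8 ang 5.8
bed/rivets
px [169. 157.] xy 0.5253 0.218 size 178 8 ang 5.6
px [161.  42.] xy 0.6387 0.237 size 10 8 ang 64.6
px [147.  42.] xy 0.6374 0.2522 size 10 8 ang 76.1
px [133.  42.] xy 0.6358 0.267 size 10 8 ang 71.3
rack
px [440. 199.] xy 0.5192 -0.0927 size 139 36 ang -17.9
px [496.  75.] xy 0.6651 -0.1201 size 79 32 ang 16.1
px [234. 134.] xy 0.5435 0.1532 size 269 255 ang -84.4
```

```bash
python3 -m handwheel '{"deltas":[[1,0,0,0,0],[1,0,0,0,0]]}'; python3 -c "
from h import *
go(.53,.15,3);s=status.get_state();print(s['qvel'].round(3),s['joint_pos'].round(3))"
```

```text
clock: 4.18
tcp_pos: [0.5304, 0.1177, 0.3045]
orientation: [-0.015, 0.997, 0.076, 0.0]
wrist_force: [0.1, 0.5, -0.4]
finger_gap: 0.0852
grip_force: 0.0
clock 4.175 tcp [0.5304 0.1177 0.3045] yaw 8.74 tool shift units [ 0.113 -0.8    0.024] roll 0.574
[ 0.001 -0.    -0.    -0.     0.001 -0.003] [ 0.058  0.249 -0.039  1.283  0.03   3.047]
```

Nest order: nest3 on the left, nest1 in the centre and nest2 on the right. Joint 6 is at its limit, so I'll use the half-turned grasp. Re-measuring the rack from the flipped view will also average out hand-eye bias.

```bash
python3 -m handwheel '{"deltas":[[1,0,0,0,-1],[1,0,0,0,-1],[1,0,0,0,-1],[1,0,0,0,-1],[1,0,0,0,-1],[1,0,0,0,-1],[1,0,0,0,-1],[1,0,0,0,-1],[1,0,0,0,-1],[1,0,0,0,-1],[1,0,0,0,-1],[1,0,0,0,-1],[1,0,0,0,-1],[1,0,0,0,-1],[1,0,0,0,-1],[1,0,0,0,0],[1,0,0,0,0]]}'
cat > nest.py <<'E'
from h import *
r=shot("wrist","w3"); P=cloud(r);Z=np.nan_to_num(P[...,2]); print("cam",r["origin"])
H,S,V=cv2.split(cv2.cvtColor(r["frame"],cv2.COLOR_RGB2HSV))
def st(n,m,z):
    print(n);m=m.astype(np.uint8);m[275:]=0;blobs(r,m,z,60)
met=(S<45)
st("ledge",(Z>.043)&(Z<.050)&met,.047)
st("stop",(Z>.033)&(Z<.041)&met,.037)
st("fence",(Z>.028)&(Z<.033)&met,.030)
st("rack",(H>8)&(H<25)&(S>50)&(Z>.004)&(Z<.015),.01)
st("yellow",(H>15)&(H<30)&(S>140)&(V>100)&(Z>.029)&(Z<.045),.036)
go(.5459,-.3473,157.4)
E
python3 nest.py
```

```text
clock: 6.3
tcp_pos: [0.5304, 0.1178, 0.3045]
orientation: [-0.004, 0.186, 0.983, 0.015]
wrist_force: [-0.7, -0.1, -0.4]
finger_gap: 0.0853
grip_force: 0.0
cam [0.46907044 0.14134496 0.3744045 ]
ledge
px [166. 144.] xy 0.4764 0.0569 size 47 39 ang -84.6
px [257. 119.] xy 0.4875 0.1475 size 46 38 ang -84.1
px [331.  57.] xy 0.4578 0.2342 size 46 38 ang -84.1
stop
px [228. 248.] xy 0.6041 0.0692 size 46 11 ang -84.6
px [303. 212.] xy 0.5955 0.1585 size 46 11 ang -84.9
px [385. 190.] xy 0.6055 0.2491 size 46 11 ang -84.2
fence
px [207. 207.] xy 0.5522 0.0639 size 113 46 ang 5.6
px [286. 178.] xy 0.5506 0.1541 size 86 46 ang 5.7
px [359. 135.] xy 0.5368 0.2425 size 148 47 ang 5.8
rack
px [  8. 267.] xy 0.5348 -0.2011 size 31 29 ang 70.4
px [ 74. 218.] xy 0.5166 -0.0926 size 139 34 ang -17.7
px [255. 157.] xy 0.5427 0.1531 size 269 255 ang -84.3
px [72. 28.] xy 0.336 -0.0005 size 93 74 ang 64.8
yellow
px [ 62. 228.] xy 0.5173 -0.091 size 43 17 ang -15.7
clock 6.35 tcp [0.5304 0.1178 0.3045] yaw 158.66 tool shift units [ -4.593 -10.684  -0.352] roll 0.126
```

The two views agree within 1.5 mm. The tool carries a 1.8° sideways tilt left over from the joint limit. I'll account for it by targeting the grasp point.

```bash
cat >> h.py <<'E'
C,Sn=np.cos(np.radians(5.6)),np.sin(np.radians(5.6))
def uv(u,v): return C*u-Sn*v, Sn*u+C*v
def gop(x,y,z,yaw):
    "tool-frame units that bring the GRASP POINT to world x,y,z and yaw (shift first, then roll)"
    p,M,a,s=tool(); g=p+.054*M[:,2]; d=M.T@(np.array([x,y,z])-g)
    gu,gv=C*g[0]+Sn*g[1],-Sn*g[0]+C*g[1]
    print("clk",round(s["clock"],2),"gp",g.round(4),"gp uv",round(gu,4),round(gv,4),"yaw",a.round(2),"tilt",M[:2,2].round(4),"SHIFT",(d/.04).round(3),"ROLL",round(((a-yaw+180)%360-180)/10,3),"gap",round(s["finger_gap"],4),"F",s["wrist_force"].round(2),"T",s["ft_torque"].round(3),"j6",s["joint_pos"][5].round(2))
E
python3 -c "
from h import *
gop(.5455,-.3473,.15,157.4)"
```

```text
clk 6.35 gp [0.5303 0.1195 0.2505] gp uv 0.5394 0.0671 yaw 158.66 tilt [-0.0021  0.0302] SHIFT [ -4.634 -10.793   2.158] ROLL 0.126 gap 0.0858 F [-0.14 -0.1   1.02] T [-0.023 -0.013  0.004] j6 0.43
```

```bash
python3 -m handwheel '{"deltas":[[1,-0.4,-0.9,0.1,0],[1,-0.4,-0.9,0.1,0],[1,-0.4,-0.9,0.2,0],[1,-0.4,-0.9,0.2,0],[1,-0.4,-0.9,0.2,0],[1,-0.4,-0.9,0.2,0],[1,-0.4,-0.9,0.2,0],[1,-0.4,-0.9,0.2,0],[1,-0.4,-0.9,0.2,0],[1,-0.4,-0.9,0.2,0],[1,-0.4,-0.9,0.2,0],[1,-0.2,-0.9,0.2,0.13],[1,0,0,0,0],[1,0,0,0,0]]}'
python3 - <<'E'
from h import *
r=shot("wrist","w4"); H,S,V=cv2.split(cv2.cvtColor(r["frame"],cv2.COLOR_RGB2HSV))
Z=np.nan_to_num(cloud(r)[...,2]); blobs(r,(Z>.029)&(Z<.042)&(H>15)&(H<30)&(S>100),.036,100)
gop(.5455,-.3473,.034,157.4)
E
```

```text
clock: 8.1
tcp_pos: [0.5452, -0.3483, 0.2022]
orientation: [-0.004, 0.196, 0.981, 0.015]
wrist_force: [-0.2, -0.2, -0.2]
finger_gap: 0.0854
grip_force: 0.0
px [243. 195.] xy 0.5437 -0.3487 size 43 15 ang -22.6
px [376.  82.] xy 0.5054 -0.2319 size 44 17 ang 21.9
px [30. 11.] xy 0.3646 -0.4296 size 30 28 ang 18.5
clk 8.15 gp [ 0.5453 -0.3462  0.1485] gp uv 0.5089 -0.3978 yaw 157.49 tilt [-0.0022  0.0306] SHIFT [-0.054 -0.101  2.86 ] ROLL 0.009 gap 0.0856 F [-0.24  0.07  0.63] T [-0.002 -0.019  0.038] j6 -0.31
```

```bash
python3 -m handwheel '{"deltas":[[1,-0.05,-0.12,0.7,0],[1,0,0,0.7,0],[1,0,0,0.7,0],[1,0,0,0.5,0],[1,0,0,0.26,0],[1,0,0,0,0],[-1,0,0,0,0],[-1,0,0,0,0],[-1,0,0,0,0],[-1,0,0,0,0],[-1,0,0,0,0]]}' 45
python3 -c "
from h import *
gop(*uv(.5554,.0995),.09,185.6)"
```

```text
clock: 9.52
tcp_pos: [0.5453, -0.3509, 0.0886]
orientation: [-0.004, 0.195, 0.981, 0.014]
wrist_force: [-1.4, -1.0, 3.3]
finger_gap: 0.015
grip_force: 45.1
clk 9.53 gp [ 0.5452 -0.3493  0.0346] gp uv 0.5085 -0.4009 yaw 157.47 tilt [-0.0015  0.029 ] SHIFT [ 4.88  11.615 -1.02 ] ROLL -2.813 gap 0.015 F [-1.42 -0.95  3.27] T [-0.174  0.215  0.027] j6 -0.31
```

```bash
python3 -m handwheel '{"deltas":[[-1,0,0,-0.6,0],[-1,0,0,-0.8,0],[-1,0.2,0.6,-0.4,0],[-1,0.4,0.9,0,0],[-1,0.4,0.9,0,0],[-1,0.4,0.9,0,0],[-1,0.4,0.9,0,0],[-1,0.4,0.9,0,0],[-1,0.4,0.9,0,0],[-1,0.4,0.9,0,0],[-1,0.4,0.9,0,0],[-1,0.4,0.9,0,0],[-1,0.4,0.9,0,0],[-1,0.3,0.9,0,0],[-1,0.3,0.8,0,-0.9],[-1,0,0,0,-0.9],[-1,0,0,0,-0.9],[-1,0,0,0,0],[-1,0,0,0,0]]}'
python3 -c "
from h import *
gop(*uv(.573,.0995),.075,185.6)"
```

```text
clock: 11.9
tcp_pos: [0.5403, 0.1386, 0.1742]
orientation: [-0.001, -0.038, 0.999, 0.015]
wrist_force: [1.2, 0.4, -2.9]
finger_gap: 0.0148
grip_force: 44.5
clk 11.9 gp [0.5401 0.1403 0.1202] gp uv 0.5512 0.0869 yaw -175.65 tilt [-0.0033  0.0303] SHIFT [-0.538  0.292  1.14 ] ROLL -0.125 gap 0.0148 F [ 1.25  0.41 -2.87] T [-0.047  0.007 -0.01 ] j6 0.02
```

```bash
python3 -m handwheel '{"deltas":[[-1,-0.54,0.29,0,-0.12],[-1,0,0,0.3,0],[-1,0,0,0.5,0],[-1,0,0,0.3,0],[-1,0,0,0,0],[-1,0,0,0,0]]}'
python3 - <<'E'
from h import *
gop(*uv(.573,.0995),.066,185.6)
r=shot("wrist","w5")
E
```

```text
clock: 12.65
tcp_pos: [0.5617, 0.1528, 0.1314]
orientation: [-0.0, -0.049, 0.999, 0.015]
wrist_force: [-0.2, 0.7, -2.5]
finger_gap: 0.015
grip_force: 44.5
clk 12.65 gp [0.5616 0.1544 0.0774] gp uv 0.574 0.0989 yaw -174.35 tilt [-0.0017  0.0303] SHIFT [0.025 0.007 0.286] ROLL 0.005 gap 0.015 F [-0.16  0.68 -2.47] T [-0.032 -0.     0.023] j6 0.02
```

View pics/w5.png

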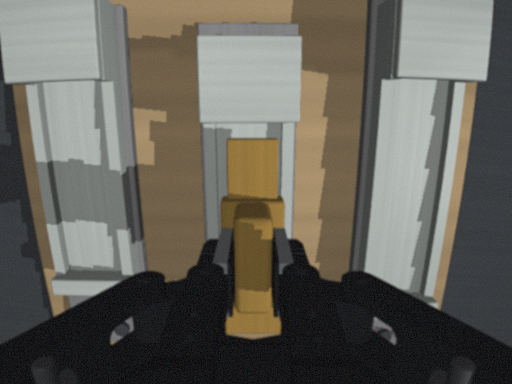

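The wrist view shows the tongue tip at (253,139), about 8 mm short of the ledge edge at (249,122), and centred to about 1.5 mm. Next I'll press the far end down on the stop so the pull pivots tongue-down in the grip.

```bash
python3 -m handwheel '{"deltas":[[-1,0.05,-0.02,0.1,0],[-1,0,0,0.05,0],[-1,0,0,0,0]]}'; python3 -m handwheel '{"deltas":[[-1,0,0,0.06,0],[-1,0,0,0,0]]}'; python3 -m handwheel '{"deltas":[[-1,0,0,0.07,0],[-1,0,0,0,0]]}'
python3 - <<'E'
from h import *
gop(*uv(.573,.0992),.064,185.6)
E
```

```text
clock: 13.08
tcp_pos: [0.5596, 0.1521, 0.1252]
orientation: [-0.0, -0.05, 0.999, 0.015]
wrist_force: [0.0, 0.7, -1.7]
finger_gap: 0.015
grip_force: 44.7
clock: 13.32
tcp_pos: [0.5594, 0.1521, 0.1243]
orientation: [-0.0, -0.05, 0.999, 0.015]
wrist_force: [-6.2, -1.0, 9.4]
finger_gap: 0.015
grip_force: 46.5
clock: 13.58
tcp_pos: [0.5585, 0.152, 0.1222]
orientation: [-0.001, -0.049, 0.999, 0.015]
wrist_force: [-11.0, -2.9, 16.9]
finger_gap: 0.0151
grip_force: 48.1
clk 13.57 gp [0.5584 0.1536 0.0682] gp uv 0.5707 0.0984 yaw -174.33 tilt [-0.0028  0.0294] SHIFT [-0.058  0.018  0.106] ROLL 0.007 gap 0.0151 F [-10.98  -2.86  16.89] T [-0.562  1.638  0.007] j6 0.02
```

```bash
python3 -m handwheel '{"deltas":[[-1,0,0,0.06,0],[-1,0,0,0.04,0],[-1,0,0,0,0]]}'
python3 - <<'E'
from h import *
gop(*uv(.573,.0992),.064,185.6)
r=shot("wrist","w6");r=shot("side","s6")
a=cv2.imread("pics/s6.png")[115:185,205:295]; b=cv2.resize(a,(400,384),interpolation=cv2.INTER_CUBIC)
w=cv2.imread("pics/w6.png")[60:384,120:400];w=cv2.resize(w,(332,384))
cv2.imwrite("pics/c6.png",np.hstack([b,w]))
P=cloud(shot("wrist"));
for p in [(252,y) for y in range(135,215,8)]: print(p,P[p[1],p[0]].round(4))
E
```

```text
clock: 13.95
tcp_pos: [0.5574, 0.152, 0.1185]
orientation: [-0.002, -0.05, 0.999, 0.015]
wrist_force: [-14.7, -2.5, 21.5]
finger_gap: 0.0151
grip_force: 50.3
clk 13.95 gp [0.5571 0.1536 0.0645] gp uv 0.5694 0.0985 yaw -174.32 tilt [-0.0048  0.029 ] SHIFT [-0.089  0.018  0.013] ROLL 0.008 gap 0.0151 F [-14.68  -2.53  21.54] T [-0.671  2.344 -0.012] j6 0.02
(252, 135) [0.5059 0.1503 0.0449]
(252, 143) [0.512  0.1515 0.0228]
(252, 151) [0.515  0.1516 0.0294]
(252, 159) [0.5187 0.1519 0.03  ]
(252, 167) [0.5224 0.1523 0.0308]
(252, 175) [0.5263 0.1527 0.0307]
(252, 183) [0.5298 0.1529 0.0326]
(252, 191) [0.5336 0.1533 0.0331]
(252, 199) [0.5374 0.1537 0.0337]
(252, 207) [0.5366 0.1532 0.0485]
```

View pics/c6.png

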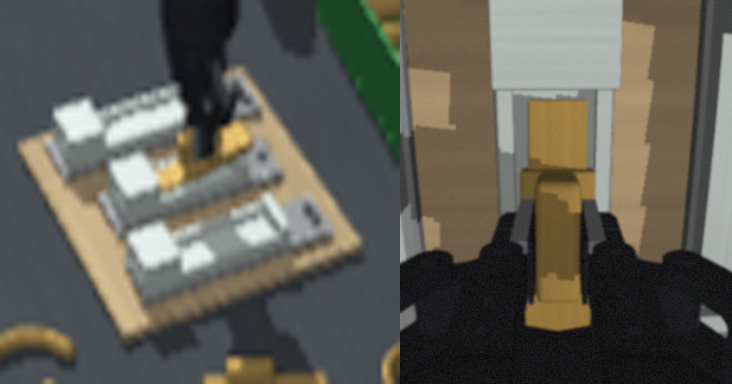

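The left crop (side view) shows pull1 in the middle nest with its rivet end raised. The right crop shows the tongue down on the floor between the fences, just short of the ledge edge. Depth along the tongue gives about 0.19 rad of tilt. Next I'll raise it slightly and feel forward.

```bash
python3 -m handwheel '{"deltas":[[-1,0,0,-0.08,0],[-1,0,0,0,0]]}'
python3 -m handwheel '{"deltas":[[-1,0.1,0,0,0],[-1,0.1,0,0,0],[-1,0,0,0,0]]}'
python3 - <<'E'
from h import *
gop(*uv(.5574,.0992),.064,185.6)
P=cloud(shot("wrist","w7"));
for p in [(252,y) for y in range(119,200,8)]: print(p,P[p[1],p[0]].round(4))
E
```

```text
clock: 14.35
tcp_pos: [0.5601, 0.1524, 0.1195]
orientation: [0.0, -0.05, 0.999, 0.015]
wrist_force: [-1.0, 0.3, 3.3]
finger_gap: 0.0148
grip_force: 47.6
clock: 14.72
tcp_pos: [0.5508, 0.1514, 0.1185]
orientation: [-0.001, -0.05, 0.999, 0.015]
wrist_force: [-0.9, 0.1, -2.4]
finger_gap: 0.015
grip_force: 46.8
clk 14.72 gp [0.5506 0.153  0.0645] gp uv 0.5629 0.0986 yaw -174.32 tilt [-0.0039  0.03  ] SHIFT [0.136 0.015 0.013] ROLL 0.008 gap 0.015 F [-0.87  0.12 -2.39] T [-0.027  0.234  0.021] j6 0.02
(252, 119) [0.4927 0.1491 0.0468]
(252, 127) [0.496  0.1494 0.0457]
(252, 135) [0.4993 0.1497 0.0462]
(252, 143) [0.5026 0.15   0.0466]
(252, 151) [0.5084 0.1511 0.0298]
(252, 159) [0.5122 0.1514 0.03  ]
(252, 167) [0.5156 0.1517 0.0319]
(252, 175) [0.5197 0.1521 0.0311]
(252, 183) [0.5235 0.1525 0.0316]
(252, 191) [0.5268 0.1528 0.0341]
(252, 199) [0.531  0.1532 0.0331]
```

```bash
python3 -m handwheel '{"deltas":[[-1,0.1,0,0,0],[-1,0.1,0,0,0],[-1,0,0,0,0]]}' | sed -n '1,2p;4p'
for i in 1; do python3 -m handwheel '{"deltas":[[-1,0.05,0,0,0],[-1,0,0,0,0]]}' | sed -n '1,2p;4p'; done
python3 -m handwheel '{"deltas":[[-1,0.05,0,0,0],[-1,0,0,0,0]]}' | sed -n '1,2p;4p'
```

```text
clock: 15.15
tcp_pos: [0.5431, 0.1507, 0.1188]
wrist_force: [0.0, -0.6, -3.6]
clock: 15.4
tcp_pos: [0.542, 0.1505, 0.1192]
wrist_force: [0.1, -0.1, -3.8]
clock: 15.65
tcp_pos: [0.5406, 0.1504, 0.1194]
wrist_force: [3.3, 1.4, -3.5]
```

```bash
python3 -m handwheel '{"deltas":[[-1,0.05,0,0,0],[-1,0,0,0,0]]}' | sed -n '1,2p;4p'
python3 -m handwheel '{"deltas":[[-1,0.05,0,0,0],[-1,0,0,0,0]]}' | sed -n '1,2p;4p'; python3 -c "
from h import *
gop(*uv(.5574,.0992),.064,185.6)"
```

```text
clock: 15.9
tcp_pos: [0.5384, 0.1502, 0.1193]
wrist_force: [4.2, -0.1, -3.3]
clock: 16.15
tcp_pos: [0.5365, 0.1499, 0.1194]
wrist_force: [5.3, 1.5, -4.4]
clk 16.15 gp [0.5365 0.1516 0.0654] gp uv 0.5488 0.0985 yaw -174.33 tilt [-0.0002  0.0304] SHIFT [-0.216  0.016  0.036] ROLL 0.007 gap 0.0152 F [ 5.27  1.54 -4.35] T [ 0.16  -1.326 -0.094] j6 0.02
```

```bash
python3 -m handwheel '{"deltas":[[-1,0.04,0,0,0],[-1,0,0,0.05,0],[-1,0,0,0,0]]}' | sed -n '1,2p;4p'
python3 -m handwheel '{"deltas":[[-1,-0.01,0,0.05,0],[-1,0,0,0,0]]}' | sed -n '1,2p;4p'
python3 -m handwheel '{"deltas":[[-1,-0.02,0,0.05,0],[-1,0,0,0,0]]}' | sed -n '1,2p;4p'; python3 -c "
from h import *
gop(*uv(.5574,.0992),.0586,185.6)"
```

```text
clock: 16.52
tcp_pos: [0.5356, 0.1499, 0.1182]
wrist_force: [5.5, -0.2, -0.1]
clock: 16.77
tcp_pos: [0.5363, 0.15, 0.117]
wrist_force: [4.4, 0.6, 6.8]
clock: 17.02
tcp_pos: [0.5375, 0.1502, 0.1153]
wrist_force: [5.0, -0.2, 7.5]
clk 17.02 gp [0.5376 0.1518 0.0613] gp uv 0.5499 0.0986 yaw -174.33 tilt [0.0032 0.0306] SHIFT [-0.188  0.012  0.07 ] ROLL 0.007 gap 0.0152 F [ 5.03 -0.2   7.54] T [-0.121 -0.554 -0.002] j6 0.02
```

```bash
python3 -m handwheel '{"deltas":[[-1,-0.01,0,0.05,0],[-1,0,0,0,0]]}' | sed -n '1,2p;4p'
python3 -m handwheel '{"deltas":[[-1,-0.01,0,0.05,0],[-1,0,0,0,0]]}' | sed -n '1,2p;4p'; python3 -c "
from h import *
gop(*uv(.5554,.0992),.0586,185.6)
P=cloud(shot('wrist','w8'))
for p in [(252,y) for y in range(135,200,8)]: print(p,P[p[1],p[0]].round(4))"
```

```text
clock: 17.27
tcp_pos: [0.5384, 0.1503, 0.1137]
wrist_force: [6.1, -0.1, 9.8]
clock: 17.52
tcp_pos: [0.5393, 0.1504, 0.112]
wrist_force: [6.5, 1.0, 10.2]
clk 17.52 gp [0.5396 0.1521 0.058 ] gp uv 0.5519 0.0987 yaw -174.33 tilt [0.0056 0.0308] SHIFT [-0.088  0.012 -0.013] ROLL 0.007 gap 0.0146 F [ 6.52  1.05 10.2 ] T [-0.136 -0.753 -0.053] j6 0.02
(252, 135) [0.4878 0.1485 0.0465]
(252, 143) [0.4911 0.1489 0.0455]
(252, 151) [0.4943 0.1492 0.0458]
(252, 159) [0.4975 0.1495 0.0462]
(252, 167) [0.5007 0.1498 0.0464]
(252, 175) [0.5043 0.1502 0.0452]
(252, 183) [0.5118 0.1514 0.0292]
(252, 191) [0.5156 0.1517 0.0294]
(252, 199) [0.518  0.1518 0.0344]
```

```bash
python3 -m handwheel '{"deltas":[[-1,-0.01,0,0.05,0],[-1,0,0,0,0]]}' | sed -n '1,2p;4p'
python3 -m handwheel '{"deltas":[[-1,0,0,0.04,0],[-1,0,0,0,0]]}' | sed -n '1,2p;4p'
```

```text
clock: 17.82
tcp_pos: [0.5401, 0.1506, 0.1107]
wrist_force: [4.7, 0.2, 13.0]
clock: 18.08
tcp_pos: [0.5402, 0.1506, 0.1106]
wrist_force: [1.4, -0.8, 23.7]
```

```bash
python3 -m handwheel '{"deltas":[[-1,0,0,-0.06,0],[0,0,0,0,0],[0,0,0,0,0],[0.4,0,0,-0.2,0],[0.4,0,0,-1,0],[0.4,0,0,-1,0],[1,0,0,-0.6,0],[1,0,0,0,0]]}'
python3 - <<'E'
from h import *
r=shot("wrist","w9");P=cloud(r);Z=np.nan_to_num(P[...,2]); H,S,V=cv2.split(cv2.cvtColor(r["frame"],cv2.COLOR_RGB2HSV))
yel=(H>15)&(H<30)&(S>140)&(V>60)
print("plate");blobs(r,yel,.036,100);print("rib");blobs(r,yel&(Z>.054)&(Z<.066),.060,60)
m=yel&(Z>.030)&(Z<.042)
A=np.c_[P[m][:,:2],np.ones(m.sum())]
print(np.median(P[m][:,2]), np.linalg.lstsq(A,P[m][:,2],rcond=None)[0])
m=yel&(Z>.054)&(Z<.066);A=np.c_[P[m][:,:2],np.ones(m.sum())];print("rib plane",np.median(P[m][:,2]), np.linalg.lstsq(A,P[m][:,2],rcond=None)[0])
gop(.5065,-.2312,.15,199.9)
E
```

```text
clock: 19.08
tcp_pos: [0.5377, 0.1471, 0.2219]
orientation: [0.002, -0.05, 0.999, 0.015]
wrist_force: [0.4, 0.8, -0.2]
finger_gap: 0.0853
grip_force: 0.0
plate
px [252. 199.] xy 0.5495 0.1553 size 82 28 ang 5.7
px [ 2. 72.] xy 0.4669 -0.042 size 23 6 ang -2.0
rib
px [253. 195.] xy 0.5403 0.1543 size 44 15 ang 5.2
0.03505837778555654 [0.01403294 0.00465539 0.02633679]
rib plane 0.058792744412791254 [ 0.01116142 -0.02594956  0.05662676]
clk 19.12 gp [0.5368 0.1486 0.1663] gp uv 0.5488 0.0955 yaw -174.32 tilt [-0.0011  0.0303] SHIFT [ 1.695 -9.381  0.12 ] ROLL -1.422 gap 0.0853 F [ 0.25  0.19 -0.82] T [-0.047  0.07   0.013] j6 0.01
```

View pics/w9.png

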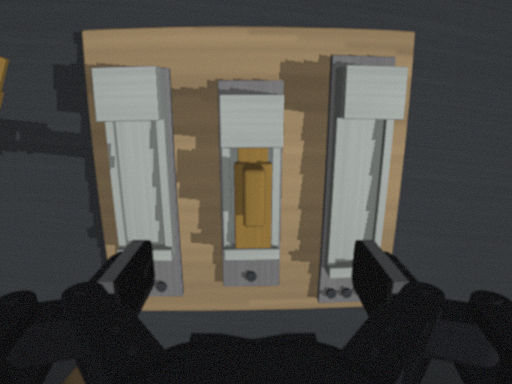

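Pull1 is seated: plate top 35–36 mm, flat, with its far end flush behind the stop at (252,248) and the tongue under the ledge. Next is pull2.

```bash
python3 -m handwheel '{"deltas":[[1,0.2,-0.9,0,0],[1,0.2,-0.9,0,0],[1,0.2,-0.9,0,0],[1,0.2,-1,0,0],[1,0.2,-1,0,0],[1,0.2,-1,0,0],[1,0.1,-1,0,0],[1,0.2,-0.9,0.1,0],[1,0.2,-0.9,0,0],[1,0,-0.9,0,-0.4],[1,0,0,0,-1],[1,0,0,0,0],[1,0,0,0,0]]}'
python3 - <<'E'
from h import *
r=shot("wrist","w10"); H,S,V=cv2.split(cv2.cvtColor(r["frame"],cv2.COLOR_RGB2HSV))
Z=np.nan_to_num(cloud(r)[...,2]); blobs(r,(Z>.029)&(Z<.042)&(H>15)&(H<30)&(S>100),.036,100)
gop(.5060,-.2308,.034,200.3)
E
```

```text
clock: 20.75
tcp_pos: [0.5057, -0.233, 0.2033]
orientation: [0.001, -0.17, 0.985, 0.016]
wrist_force: [-0.3, 0.5, -1.0]
finger_gap: 0.0855
grip_force: 0.0
px [406. 246.] xy 0.5075 -0.0954 size 25 19 ang -20.5
px [247. 189.] xy 0.5042 -0.2309 size 43 16 ang 20.1
clk 20.8 gp [ 0.5058 -0.2313  0.1496] gp uv 0.4808 -0.2795 yaw -160.42 tilt [-0.0033  0.0311] SHIFT [ 0.012 -0.079  2.89 ] ROLL -0.072 gap 0.0854 F [-0.35  0.28 -0.11] T [-0.025  0.033  0.04 ] j6 -0.93
```

```bash
python3 -m handwheel '{"deltas":[[1,0.03,-0.08,0.7,-0.05],[1,0,0,0.7,0],[1,0,0,0.7,0],[1,0,0,0.5,0],[1,0,0,0.27,0],[1,0,0,0,0],[-1,0,0,0,0],[-1,0,0,0,0],[-1,0,0,0,0],[-1,0,0,0,0],[-1,0,0,0,0]]}' 45
python3 -c "
from h import *
gop(*uv(.563,.0087),.10,185.6)"
```

```text
clock: 22.18
tcp_pos: [0.5062, -0.2338, 0.0901]
orientation: [0.002, -0.175, 0.984, 0.015]
wrist_force: [-1.8, 0.8, 4.7]
finger_gap: 0.0149
grip_force: 44.7
clk 22.18 gp [ 0.5061 -0.2322  0.0361] gp uv 0.481 -0.2805 yaw -159.83 tilt [-0.0014  0.0296] SHIFT [-3.816  6.524 -1.379] ROLL 1.457 gap 0.0149 F [-1.79  0.83  4.66] T [-0.008  0.206 -0.069] j6 -0.94
```

```bash
python3 -m handwheel '{"deltas":[[-1,0,0,-0.6,0],[-1,0,0,-0.8,0],[-1,-0.4,0.6,-0.3,0],[-1,-0.5,0.85,0,0],[-1,-0.5,0.85,0,0],[-1,-0.5,0.85,0,0],[-1,-0.5,0.85,0,0],[-1,-0.5,0.85,0,0],[-1,-0.5,0.85,0,0],[-1,-0.4,0.8,0,0],[-1,0,0,0,0.75],[-1,0,0,0,0.7],[-1,0,0,0,0],[-1,0,0,0,0]]}'
python3 -c "
from h import *
gop(*uv(.562,.0087),.078,185.6)"
```

```text
clock: 23.92
tcp_pos: [0.5588, 0.0606, 0.1657]
orientation: [-0.001, -0.05, 0.999, 0.015]
wrist_force: [-0.7, -0.6, -4.2]
finger_gap: 0.0155
grip_force: 44.9
clk 23.93 gp [0.5586 0.0622 0.1117] gp uv 0.562 0.0074 yaw -174.22 tilt [-0.0033  0.0303] SHIFT [-0.001  0.006  0.844] ROLL 0.018 gap 0.0155 F [-0.73 -0.6  -4.2 ] T [-0.027  0.045  0.013] j6 -0.15
```

```bash
python3 -m handwheel '{"deltas":[[-1,0,0,0.3,0.02],[-1,0,0.01,0.4,0],[-1,0,0,0.14,0],[-1,0,0,0,0],[-1,0,0,0,0]]}' | head -2
cat > tip.py <<'E'
from h import *
import sys
gop(*uv(float(sys.argv[1]),float(sys.argv[2])),.064,185.6)
r=shot("wrist",sys.argv[3]);P=cloud(r);Z=P[...,2];H,S,V=cv2.split(cv2.cvtColor(r["frame"],cv2.COLOR_RGB2HSV))
yel=(H>12)&(H<30)&(S>120)&(V>50); yel[:,:200]=0;yel[:,310:]=0
rows=[y for y in range(384) if yel[y].sum()>25]; t=rows[0]
c=lambda y:np.flatnonzero(yel[y]).mean()
print("tip row",t,"tongue centre col",c(t+6),c(t+20))
led=(S<45)&(Z>.042)&(Z<.051); led[:,:170]=0;led[:,340:]=0
L=[y for y in range(384) if led[y].sum()>50]; 
if L: print("ledge last row",L[-1],"centre col",np.flatnonzero(led[L[-1]-8]).mean(),"width px",led[L[-1]-8].sum())
for y in range(t+3,t+60,8): q=P[y,252];print(y,"uv",(C*q[0]+Sn*q[1]).round(4),(C*q[1]-Sn*q[0]).round(4),"z",q[2].round(4))
E
python3 tip.py .562 .0087 w11
```

```text
clock: 24.55
tcp_pos: [0.5593, 0.0621, 0.1329]
clk 24.55 gp [0.5592 0.0637 0.0789] gp uv 0.5627 0.0088 yaw -174.52 tilt [-0.0016  0.0302] SHIFT [ 0.019 -0.015  0.373] ROLL -0.012 gap 0.0149 F [ 0.06  1.43 -3.  ] T [0.022 0.01  0.027] j6 -0.14
tip row 114 tongue centre col 252.0 252.5
ledge last row 103 centre col 248.5 width px 102
117 uv 0.5046 0.0111 z 0.0486
125 uv 0.5082 0.0111 z 0.0475
133 uv 0.5118 0.0111 z 0.0485
141 uv 0.5153 0.011 z 0.0493
149 uv 0.5191 0.011 z 0.0483
157 uv 0.5228 0.011 z 0.0485
165 uv 0.5268 0.011 z 0.0469
173 uv 0.5305 0.011 z 0.0476
```

```bash
python3 -m handwheel '{"deltas":[[-1,0,-0.02,0.1,0],[-1,0,0,0.07,0],[-1,0,0,0.06,0],[-1,0,0,0.06,0],[-1,0,0,0,0]]}' |sed -n '1,2p;4p'
python3 -m handwheel '{"deltas":[[-1,0,0,0.06,0],[-1,0,0,0.05,0],[-1,0,0,0,0]]}'|sed -n '1,2p;4p'
python3 tip.py .562 .0085 w12
```

```text
clock: 25.22
tcp_pos: [0.5576, 0.0614, 0.1225]
wrist_force: [-9.3, -1.1, 10.3]
clock: 25.6
tcp_pos: [0.5571, 0.0615, 0.1203]
wrist_force: [-16.6, -2.2, 28.2]
clk 25.6 gp [0.5569 0.0631 0.0663] gp uv 0.5604 0.0084 yaw -174.54 tilt [-0.0038  0.0289] SHIFT [-0.041  0.     0.058] ROLL -0.014 gap 0.0151 F [-16.62  -2.17  28.16] T [-0.439  2.786  0.043] j6 -0.14
tip row 120 tongue centre col 253.0 252.5
ledge last row 109 centre col 250.41666666666666 width px 108
123 uv 0.5052 0.0108 z 0.0296
131 uv 0.509 0.0108 z 0.0294
139 uv 0.5128 0.0108 z 0.0294
147 uv 0.5166 0.0108 z 0.0296
155 uv 0.5199 0.0107 z 0.0326
163 uv 0.524 0.0107 z 0.0312
171 uv 0.5278 0.0107 z 0.0319
179 uv 0.5305 0.0105 z 0.0371
```

```bash
python3 -m handwheel '{"deltas":[[-1,0,0,-0.09,0],[-1,0,0,0,0],[-1,0.1,0,0,0],[-1,0.1,0,0,0],[-1,0.05,0,0,0],[-1,0,0,0,0]]}' |sed -n '1,2p;4p'
python3 -m handwheel '{"deltas":[[-1,0.05,0,0,0],[-1,0.05,0,0,0],[-1,0,0,0,0]]}'|sed -n '1,2p;4p'
python3 tip.py .562 .0085 w13
```

```text
clock: 26.4
tcp_pos: [0.5489, 0.0607, 0.1201]
wrist_force: [1.4, -0.4, 1.3]
clock: 26.78
tcp_pos: [0.5444, 0.0604, 0.1199]
wrist_force: [-0.0, -0.5, -0.3]
clk 26.77 gp [0.5443 0.062  0.066 ] gp uv 0.5477 0.0086 yaw -174.52 tilt [-0.0035  0.0302] SHIFT [-0.357 -0.003  0.049] ROLL -0.012 gap 0.0149 F [-0.01 -0.48 -0.33] T [-0.113 -0.043  0.01 ] j6 -0.14
tip row 141 tongue centre col 252.5 252.5
ledge last row 139 centre col 250.0 width px 107
144 uv 0.5025 0.0109 z 0.0295
152 uv 0.506 0.0109 z 0.0316
160 uv 0.5096 0.0108 z 0.0326
168 uv 0.5135 0.0108 z 0.0323
176 uv 0.5175 0.0108 z 0.0323
184 uv 0.5199 0.0106 z 0.0382
192 uv 0.5236 0.0106 z 0.0389
200 uv 0.5275 0.0106 z 0.0387
```

```bash
python3 -m handwheel '{"deltas":[[-1,0.04,0,-0.03,0],[-1,0,0,0,0]]}' |sed -n '1,2p;4p'
python3 -m handwheel '{"deltas":[[-1,0.05,0,0,0],[-1,0,0,0,0]]}'|sed -n '1,2p;4p'
python3 -m handwheel '{"deltas":[[-1,0.05,0,0,0],[-1,0,0,0,0]]}'|sed -n '1,2p;4p'
```

```text
clock: 27.08
tcp_pos: [0.5428, 0.0602, 0.121]
wrist_force: [0.3, 0.0, -4.5]
clock: 27.32
tcp_pos: [0.5421, 0.06, 0.1215]
wrist_force: [2.2, 1.3, -5.0]
clock: 27.58
tcp_pos: [0.54, 0.0598, 0.1216]
wrist_force: [4.2, 0.7, -6.2]
```

```bash
python3 -m handwheel '{"deltas":[[-1,0.05,0,0,0],[-1,0,0,0,0]]}' |sed -n '1,2p;4p'
python3 -m handwheel '{"deltas":[[-1,0.04,0,0,0],[-1,0,0,0,0]]}'|sed -n '1,2p;4p'
python3 tip.py .543 .0087 w14
```

```text
clock: 27.82
tcp_pos: [0.538, 0.0596, 0.1217]
wrist_force: [5.2, 0.9, -6.2]
clock: 28.08
tcp_pos: [0.5366, 0.0594, 0.1217]
wrist_force: [5.7, 0.8, -6.4]
clk 28.07 gp [0.5366 0.0611 0.0678] gp uv 0.54 0.0084 yaw -174.52 tilt [-0.0005  0.0304] SHIFT [-0.075  0.004  0.095] ROLL -0.012 gap 0.0151 F [ 5.74  0.82 -6.42] T [ 0.196 -1.397 -0.073] j6 -0.15
tip row 158 tongue centre col 252.5 252.5
ledge last row 155 centre col 250.0 width px 105
161 uv 0.5027 0.0107 z 0.0334
169 uv 0.5068 0.0107 z 0.0324
177 uv 0.5104 0.0107 z 0.0336
185 uv 0.5129 0.0105 z 0.0395
193 uv 0.5163 0.0104 z 0.041
201 uv 0.5194 0.0104 z 0.0436
209 uv 0.5175 0.0099 z 0.0608
217 uv 0.5196 0.0098 z 0.0644
```

```bash
python3 -m handwheel '{"deltas":[[-1,0.01,0,0.05,0],[-1,0,0,0.05,0],[-1,0,0,0,0]]}' | sed -n '1,2p;4p'
python3 -m handwheel '{"deltas":[[-1,-0.02,0,0.05,0],[-1,-0.01,0,0.05,0],[-1,0,0,0,0]]}' | sed -n '1,2p;4p'
python3 -m handwheel '{"deltas":[[-1,-0.01,0,0.05,0],[-1,0,0,0,0]]}' | sed -n '1,2p;4p'; python3 tip.py .543 .0087 w15
```

```text
clock: 28.5
tcp_pos: [0.5371, 0.0595, 0.1192]
wrist_force: [5.5, 0.5, 4.1]
clock: 28.88
tcp_pos: [0.5392, 0.0597, 0.1156]
wrist_force: [6.2, 1.6, 6.1]
clock: 29.12
tcp_pos: [0.54, 0.0599, 0.1139]
wrist_force: [7.0, 2.0, 7.4]
clk 29.12 gp [0.5403 0.0615 0.0599] gp uv 0.5437 0.0085 yaw -174.52 tilt [0.0047 0.0304] SHIFT [ 0.017  0.009 -0.102] ROLL -0.012 gap 0.0148 F [7.   1.99 7.41] T [ 0.249 -1.    -0.041] j6 -0.15
tip row 152 tongue centre col 252.5 252.5
ledge last row 150 centre col 250.5 width px 112
155 uv 0.5029 0.0106 z 0.0299
163 uv 0.5065 0.0106 z 0.0303
171 uv 0.5105 0.0106 z 0.0296
179 uv 0.5127 0.0104 z 0.0361
187 uv 0.5165 0.0104 z 0.0358
195 uv 0.52 0.0104 z 0.0366
203 uv 0.5209 0.0101 z 0.0458
211 uv 0.5212 0.0099 z 0.0555
```

```bash
python3 -m handwheel '{"deltas":[[-1,-0.02,0,0.05,0],[-1,0,0,0,0]]}' | sed -n '1,2p;4p'
python3 -m handwheel '{"deltas":[[-1,0,0,0.05,0],[-1,0,0,0,0]]}' | sed -n '1,2p;4p'
```

```text
clock: 29.42
tcp_pos: [0.5405, 0.06, 0.113]
wrist_force: [3.1, 1.8, 16.2]
clock: 29.68
tcp_pos: [0.5406, 0.0601, 0.1128]
wrist_force: [-1.5, 1.5, 29.4]
```

```bash
python3 -m handwheel '{"deltas":[[-1,0,0,-0.06,0],[0,0,0,0,0],[0,0,0,0,0],[0.4,0,0,-0.2,0],[0.4,0,0,-1,0],[0.4,0,0,-1,0],[1,0,0,-0.6,0],[1,0,0,0,0]]}' | sed -n '1,2p;4p'
cat > seat.py <<'E'
from h import *
import sys
r=shot("wrist",sys.argv[1]);P=cloud(r);Z=np.nan_to_num(P[...,2]); H,S,V=cv2.split(cv2.cvtColor(r["frame"],cv2.COLOR_RGB2HSV))
yel=(H>12)&(H<30)&(S>130)&(V>50)
for n,lo,hi,z in(("plate",.031,.045,.036),("rib",.052,.070,.060)):
    m=yel&(Z>lo)&(Z<hi); k,l,s,c=cv2.connectedComponentsWithStats(m.astype(np.uint8))
    for i in range(1,k):
        if s[i,4]>150: q=P[l==i]; print(n,"px",c[i].round(),"z",np.median(q[:,2]).round(4),"slope",np.linalg.lstsq(np.c_[q[:,:2],np.ones(len(q))],q[:,2],rcond=None)[0][:2].round(3))
    blobs(r,m,z,80)
E
python3 seat.py w16; python3 -c "
from h import *
gop(.5185,-.096,.15,162.4)"
```

```text
clock: 30.68
tcp_pos: [0.5391, 0.0565, 0.2239]
wrist_force: [0.9, 1.4, -0.5]
plate px [ 57. 140.] z 0.0349 slope [-0.019 -0.092]
plate px [253. 203.] z 0.0351 slope [0. 0.]
plate px [352. 212.] z 0.0351 slope [-0.024  0.045]
px [356. 208.] xy 0.555 0.1538 size 71 29 ang 5.4
px [253. 200.] xy 0.5535 0.0651 size 91 28 ang 5.3
px [ 57. 141.] xy 0.517 -0.0919 size 44 17 ang -17.1
rib px [254. 193.] z 0.0588 slope [0.013 0.017]
rib px [371. 204.] z 0.0587 slope [0.006 0.166]
px [371. 204.] xy 0.5407 0.1515 size 43 16 ang 5.7
px [253. 193.] xy 0.5393 0.0634 size 44 15 ang 5.1
clk 30.73 gp [0.5383 0.0581 0.1683] gp uv 0.5414 0.0053 yaw -174.53 tilt [-0.0012  0.0301] SHIFT [ 0.86  -3.8    0.341] ROLL 2.307 gap 0.0855 F [-0.05  0.09 -0.72] T [-0.053 -0.004  0.002] j6 -0.15
```

View pics/w16.png

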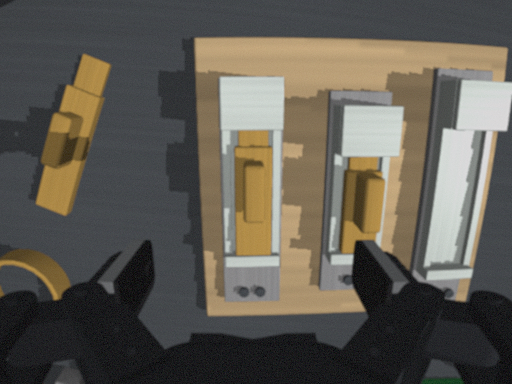

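Pull2 is flat in nest two, the nest with two rivets at (253,292): plate slope 0, behind the stop. Pull1 is still seated at (360,210). Next is pull3, at left (75,135).

```bash
python3 -m handwheel '{"deltas":[[1,0.2,-0.9,0,0],[1,0.2,-0.9,0,0],[1,0.2,-0.9,0.1,0],[1,0.2,-0.9,0.2,0],[1,0,-0.2,0,0.4],[1,0,0,0,1],[1,0,0,0,0.9],[1,0,0,0,0],[1,0,0,0,0]]}' | head -2
python3 - <<'E'
from h import *
r=shot("wrist","w17"); H,S,V=cv2.split(cv2.cvtColor(r["frame"],cv2.COLOR_RGB2HSV))
Z=np.nan_to_num(cloud(r)[...,2]); blobs(r,(Z>.029)&(Z<.042)&(H>15)&(H<30)&(S>100),.036,100)
gop(.5175,-.0972,.0355,162.2)
E
```

```text
clock: 31.85
tcp_pos: [0.5203, -0.0971, 0.2042]
px [440. 374.] xy 0.7433 0.0257 size 36 16 ang 83.5
px [246. 189.] xy 0.516 -0.0944 size 43 15 ang -18.0
px [448. 154.] xy 0.5489 0.0615 size 102 33 ang 5.9
clk 31.9 gp [ 0.5203 -0.0955  0.1505] gp uv 0.5085 -0.1458 yaw 162.61 tilt [-0.0034  0.0307] SHIFT [ 0.017 -0.143  2.873] ROLL 0.041 gap 0.0856 F [0.57 0.69 0.51] T [-0.003  0.004  0.057] j6 -0.04
```

```bash
python3 -m handwheel '{"deltas":[[1,0.04,-0.12,0.7,0.04],[1,0,0,0.7,0],[1,0,0,0.7,0],[1,0,0,0.5,0],[1,0,0,0.26,0],[1,0,0,0,0],[-1,0,0,0,0],[-1,0,0,0,0],[-1,0,0,0,0],[-1,0,0,0,0],[-1,0,0,0,0]]}' 45
python3 -c "
from h import *
gop(*uv(.572,.1878),.11,185.6)"
```

```text
clock: 33.28
tcp_pos: [0.5178, -0.0982, 0.0913]
orientation: [-0.003, 0.156, 0.988, 0.014]
wrist_force: [-1.5, -1.1, 6.4]
finger_gap: 0.0149
grip_force: 44.4
clk 33.27 gp [ 0.5178 -0.0966  0.0374] gp uv 0.5059 -0.1467 yaw 162.09 tilt [-0.0014  0.0295] SHIFT [ 1.838  8.374 -1.566] ROLL -2.351 gap 0.0149 F [-1.55 -1.09  6.4 ] T [-0.183  0.321  0.098] j6 -0.04
```

```bash
python3 -m handwheel '{"deltas":[[-1,0,0,-0.6,0],[-1,0,0,-0.9,0],[-1,0,0,-0.8,0],[-1,0.2,0.7,0,0],[-1,0.2,0.95,0,0],[-1,0.2,0.95,0,0],[-1,0.2,0.95,0,0],[-1,0.2,0.95,0,0],[-1,0.2,0.95,0,0],[-1,0.2,0.95,0,0],[-1,0.2,0.95,0,0],[-1,0.2,0.9,0,0],[-1,0.2,0.1,0,-0.5],[-1,0,0,0,-0.95],[-1,0,0,0,-0.9],[-1,0,0,0,0],[-1,0,0,0,0]]}' |sed -n '1,2p;4p'
python3 -c "
from h import *
gop(*uv(.571,.1878),.080,185.6)"
```

```text
clock: 35.4
tcp_pos: [0.5442, 0.2414, 0.1924]
wrist_force: [-0.2, 0.5, -2.4]
clk 35.4 gp [0.544  0.243  0.1385] gp uv 0.5651 0.1887 yaw -174.57 tilt [-0.0031  0.03  ] SHIFT [-0.148 -0.067  1.46 ] ROLL -0.017 gap 0.015 F [-0.16  0.52 -2.43] T [-0.044  0.043  0.006] j6 0.18
```

```bash
python3 -m handwheel '{"deltas":[[-1,-0.15,-0.07,0,-0.02],[-1,0,0,0.5,0],[-1,0,0,0.6,0],[-1,0,0,0.3,0],[-1,0,0,0.06,0],[-1,0,0,0,0],[-1,0,0,0,0]]}' | head -2
python3 tip.py .571 .1878 w18
```

```text
clock: 36.28
tcp_pos: [0.5512, 0.2412, 0.1355]
clk 36.27 gp [0.5512 0.2428 0.0815] gp uv 0.5723 0.1879 yaw -174.23 tilt [-0.0004  0.0306] SHIFT [ 0.033 -0.016  0.438] ROLL 0.017 gap 0.0149 F [ 0.42 -0.6  -2.23] T [-0.047  0.036 -0.02 ] j6 0.17
tip row 93 tongue centre col 252.0 251.5
ledge last row 79 centre col 251.0 width px 101
96 uv 0.5049 0.1899 z 0.0496
104 uv 0.5085 0.1899 z 0.0491
112 uv 0.5121 0.1899 z 0.0481
120 uv 0.5157 0.1899 z 0.0484
128 uv 0.5193 0.19 z 0.0483
136 uv 0.5228 0.1899 z 0.0499
144 uv 0.5268 0.19 z 0.0474
152 uv 0.5304 0.19 z 0.0486
```

```bash
python3 -m handwheel '{"deltas":[[-1,0,-0.01,0.1,0],[-1,0,0,0.09,0],[-1,0,0,0.06,0],[-1,0,0,0.06,0],[-1,0,0,0,0]]}' |sed -n '1,2p;4p'
python3 -m handwheel '{"deltas":[[-1,0,0,0.06,0],[-1,0,0,0.05,0],[-1,0,0,0,0]]}'|sed -n '1,2p;4p'
python3 tip.py .571 .1878 w19
```

```text
clock: 36.95
tcp_pos: [0.5495, 0.241, 0.123]
wrist_force: [-6.4, -0.7, 7.0]
clock: 37.33
tcp_pos: [0.5494, 0.2412, 0.122]
wrist_force: [-14.2, -4.5, 28.4]
clk 37.33 gp [0.5493 0.2428 0.068 ] gp uv 0.5704 0.1881 yaw -174.2 tilt [-0.0016  0.0303] SHIFT [-0.015 -0.01   0.1  ] ROLL 0.02 gap 0.0147 F [-14.19  -4.51  28.41] T [-0.783  2.438  0.023] j6 0.17
tip row 99 tongue centre col 253.0 253.0
ledge last row 82 centre col 251.5 width px 110
102 uv 0.5058 0.1902 z 0.0296
110 uv 0.5095 0.1902 z 0.0295
118 uv 0.5131 0.1902 z 0.0302
126 uv 0.5168 0.1902 z 0.0309
134 uv 0.5206 0.1902 z 0.0306
142 uv 0.5242 0.1901 z 0.0325
150 uv 0.5282 0.1902 z 0.0314
158 uv 0.5309 0.19 z 0.0377
```

```bash
python3 -m handwheel '{"deltas":[[-1,0,0,-0.11,0],[-1,0,0,0,0],[-1,0.1,0,0,0],[-1,0.1,0,0,0],[-1,0.1,0,0,0],[-1,0,0,0,0]]}' |sed -n '1,2p;4p'
python3 -m handwheel '{"deltas":[[-1,0.05,0,0,0],[-1,0,0,0,0]]}'|sed -n '1,2p;4p'
python3 tip.py .571 .1878 w20
```

```text
clock: 38.12
tcp_pos: [0.5379, 0.2397, 0.1218]
wrist_force: [-0.4, -0.1, 1.5]
clock: 38.38
tcp_pos: [0.5361, 0.2395, 0.1217]
wrist_force: [0.7, 1.0, -0.4]
clk 38.38 gp [0.536  0.2412 0.0678] gp uv 0.5569 0.1877 yaw -174.22 tilt [-0.0032  0.03  ] SHIFT [-0.352 -0.002  0.094] ROLL 0.018 gap 0.015 F [ 0.7   0.99 -0.38] T [-0.057 -0.167  0.081] j6 0.17
tip row 116 tongue centre col 252.5 252.5
ledge last row 114 centre col 252.07476635514018 width px 107
119 uv 0.5001 0.1898 z 0.0301
127 uv 0.5037 0.1898 z 0.0309
135 uv 0.5075 0.1898 z 0.0314
143 uv 0.5112 0.1898 z 0.0319
151 uv 0.5149 0.1898 z 0.0327
159 uv 0.5179 0.1897 z 0.0375
167 uv 0.5216 0.1897 z 0.0379
175 uv 0.5252 0.1896 z 0.0386
```

```bash
python3 -m handwheel '{"deltas":[[-1,0.04,0,-0.03,0],[-1,0,0,0,0]]}' |sed -n '1,2p;4p'
python3 -m handwheel '{"deltas":[[-1,0.05,0,0,0],[-1,0,0,0,0]]}'|sed -n '1,2p;4p'
python3 -m handwheel '{"deltas":[[-1,0.05,0,0,0],[-1,0,0,0,0]]}'|sed -n '1,2p;4p'
```

```text
clock: 38.67
tcp_pos: [0.5343, 0.2393, 0.1228]
wrist_force: [-0.3, 0.6, -3.8]
clock: 38.92
tcp_pos: [0.5334, 0.2393, 0.1233]
wrist_force: [1.8, 1.1, -3.7]
clock: 39.17
tcp_pos: [0.5317, 0.2391, 0.1235]
wrist_force: [2.7, -0.7, -4.3]
```

```bash
python3 -m handwheel '{"deltas":[[-1,0.05,0,0,0],[-1,0,0,0,0]]}' |sed -n '1,2p;4p'
python3 -m handwheel '{"deltas":[[-1,0.05,0,0,0],[-1,0,0,0,0]]}'|sed -n '1,2p;4p'
python3 tip.py .5517 .1878 w21
```

```text
clock: 39.42
tcp_pos: [0.5295, 0.2389, 0.1235]
wrist_force: [4.3, -0.4, -4.9]
clock: 39.67
tcp_pos: [0.5278, 0.2387, 0.1236]
wrist_force: [5.7, 0.3, -4.3]
clk 39.67 gp [0.5278 0.2404 0.0697] gp uv 0.5487 0.1877 yaw -174.22 tilt [-0.0004  0.0305] SHIFT [-0.074 -0.002  0.142] ROLL 0.018 gap 0.0154 F [ 5.75  0.26 -4.28] T [-0.026 -1.387 -0.02 ] j6 0.17
tip row 134 tongue centre col 252.5 252.5
ledge last row 133 centre col 252.5 width px 106
137 uv 0.5004 0.1898 z 0.0324
145 uv 0.5041 0.1898 z 0.0331
153 uv 0.5078 0.1898 z 0.0342
161 uv 0.5105 0.1896 z 0.04
169 uv 0.5142 0.1896 z 0.0406
177 uv 0.5181 0.1897 z 0.04
185 uv 0.5218 0.1896 z 0.0406
193 uv 0.5259 0.1897 z 0.0399
```

```bash
python3 -m handwheel '{"deltas":[[-1,0.01,0,0.05,0],[-1,0,0,0.05,0],[-1,0,0,0,0]]}' | sed -n '1,2p;4p'
python3 -m handwheel '{"deltas":[[-1,-0.01,0,0.05,0],[-1,-0.01,0,0.05,0],[-1,0,0,0,0]]}' | sed -n '1,2p;4p'
python3 -m handwheel '{"deltas":[[-1,-0.02,0,0.05,0],[-1,0,0,0,0]]}' | sed -n '1,2p;4p'; python3 tip.py .5517 .1878 w22
```

```text
clock: 40.1
tcp_pos: [0.5281, 0.239, 0.121]
wrist_force: [4.3, -0.2, 4.6]
clock: 40.48
tcp_pos: [0.5298, 0.2393, 0.1174]
wrist_force: [7.2, 0.0, 6.5]
clock: 40.72
tcp_pos: [0.5307, 0.2394, 0.1156]
wrist_force: [6.8, -1.4, 6.6]
clk 40.73 gp [0.5309 0.2411 0.0616] gp uv 0.5519 0.1881 yaw -174.24 tilt [0.0036 0.0312] SHIFT [ 0.003 -0.006 -0.061] ROLL 0.016 gap 0.0149 F [ 6.81 -1.38  6.56] T [-0.245 -0.827 -0.024] j6 0.17
tip row 129 tongue centre col 252.5 252.5
ledge last row 127 centre col 251.0 width px 111
132 uv 0.5006 0.1901 z 0.0304
140 uv 0.5044 0.1902 z 0.0293
148 uv 0.5082 0.1902 z 0.0289
156 uv 0.5109 0.19 z 0.0352
164 uv 0.5143 0.19 z 0.0365
172 uv 0.5183 0.19 z 0.0348
180 uv 0.522 0.19 z 0.035
188 uv 0.5256 0.19 z 0.0358
```

```bash
python3 -m handwheel '{"deltas":[[-1,0,0,0.05,0],[-1,0,0,0,0]]}' | sed -n '1,2p;4p'
python3 -m handwheel '{"deltas":[[-1,-0.01,0,0.05,0],[-1,0,0,0,0]]}' | sed -n '1,2p;4p'
python3 tip.py .5517 .1878 w23|sed -n '1p;4,20p'
```

```text
clock: 41.02
tcp_pos: [0.5309, 0.2394, 0.1149]
wrist_force: [4.3, -1.1, 15.1]
clock: 41.28
tcp_pos: [0.531, 0.2396, 0.1147]
wrist_force: [-1.6, -2.5, 28.7]
clk 41.27 gp [0.5313 0.2413 0.0607] gp uv 0.5523 0.1883 yaw -174.23 tilt [0.0053 0.0314] SHIFT [ 0.015 -0.01  -0.083] ROLL 0.017 gap 0.015 F [-1.59 -2.52 28.66] T [-0.848  0.579  0.036] j6 0.17
131 uv 0.5006 0.1903 z 0.0302
139 uv 0.5044 0.1903 z 0.0292
147 uv 0.508 0.1903 z 0.0296
155 uv 0.5108 0.1902 z 0.0349
163 uv 0.5142 0.1902 z 0.0359
171 uv 0.5181 0.1902 z 0.0351
179 uv 0.5218 0.1902 z 0.0351
187 uv 0.5258 0.1902 z 0.0343
```

```bash
python3 -m handwheel '{"deltas":[[-1,0,0,-0.06,0],[0,0,0,0,0],[0,0,0,0,0],[0.4,0,0,-0.2,0],[0.4,0,0,-1,0],[0.4,0,0,-1,0],[1,0,-0.5,-0.8,0],[1,0,-0.9,-0.5,0],[1,0,-0.9,0,0],[1,0,0,0,0],[1,0,0,0,0]]}'
python3 seat.py w24
```

```text
clock: 42.7
tcp_pos: [0.5379, 0.1436, 0.2487]
orientation: [-0.001, -0.05, 0.999, 0.015]
wrist_force: [-0.3, 0.4, 0.9]
finger_gap: 0.0851
grip_force: 0.0
plate px [351. 192.] z 0.0351 slope [-0.003  0.014]
plate px [157. 190.] z 0.0352 slope [-0.007 -0.002]
plate px [255. 203.] z 0.0351 slope [-0.007 -0.004]
px [255. 197.] xy 0.5548 0.156 size 71 28 ang 5.4
px [156. 184.] xy 0.5537 0.0661 size 90 30 ang 5.4
px [351. 190.] xy 0.5453 0.2427 size 111 30 ang 5.7
rib px [145. 177.] z 0.0588 slope [ 0.027 -0.147]
rib px [256. 189.] z 0.0587 slope [0.018 0.004]
rib px [363. 187.] z 0.0588 slope [-0.004  0.164]
px [363. 187.] xy 0.5314 0.2403 size 43 16 ang 6.2
px [256. 189.] xy 0.5402 0.1542 size 44 15 ang 5.5
px [145. 178.] xy 0.5392 0.0658 size 43 17 ang 5.7
```

View pics/w24.png

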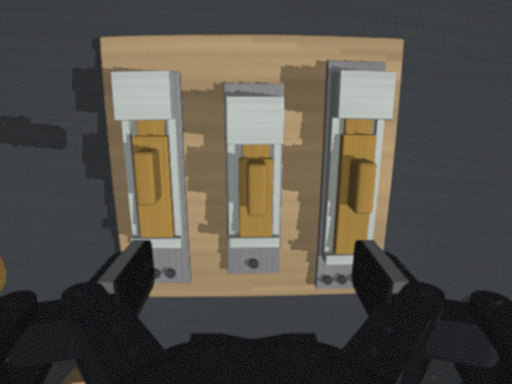

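All three pulls are flat, with slopes of about 0.01 and plate tops level at 35 mm. Their tongues are under the ledges and their ends are behind the stops: nest2 at (152,238), nest1 at (254,242), nest3 at (352,258). The gripper is clear, so I'm handing in.

```bash
python3 -c "
from workcell import hand_in
print(hand_in())"
```

```text
the job is handed in; nothing more can be done
None
```

All three pulls are seated flat in their nests, loaded in order 1, 2, 3, with their ends behind the stops; the job was handed in at about 43 s, and the hand-in gave no verdict.

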